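# Slide the object cell through the gap to its set-down spot

### The arm

A 6-joint arm with a two-finger parallel gripper is mounted at the origin on the work surface. World frame = base frame: x ahead of the robot, y to its left, z up, the work surface at z = 0. Lengths are in m, angles in rad, forces in N, time in s.
With the tool pointing down it reaches from about 0.275 to 0.825 m from the base axis. Payload 4.9 kg.
Tool frame: the origin (TCP) lies at the very end of the fingers, on their centre line; the grasp point (between the pads) lies 19 mm behind it; z points along the fingers, y is the direction in which the jaws open and shut (so a half turn about z gives the same grasp; the last joint's range is limited). The gripper opens to 85 mm and grips with 20 to 120 N. Pads are 22 mm wide; open, the fingers measure 114 mm over their backs; the gripper's body (76 mm by 85 mm) begins 54 mm behind the grasp point. The pads swing forward as they close: fully open they stand 13 mm farther back than shut.
Start: joints at [1.196, 0.326, -0.193, 1.052, 0, 1.437], TCP at [0.131, 0.534, 0.231] pointing down, gripper open.
Joint ranges: [-2.65, 2.65], [-0.97, 1.79], [-1.3, 1.35], [-1.93, 2.1], [-1.47, 1.37], [-3.14, 3.14]. Speed limits (rad/s): [2.57, 2.57, 3.14, 3.14, 3.14, 3.14].

### API

Orientations are given as [roll, pitch, yaw] about the fixed x, y, z axes, in that order (R = Rz(yaw) Ry(pitch) Rx(roll)).
In Python, from cell import r, vision gives the robot as it stands.
- The arm moves only by the tool send_rows, never from a script. Its argument "plan" is a list that holds one entry, the list of rows, each a list of 5 numbers: the shift along the tool's x, y, z in cm, then the turn about the tool's z in degrees, then the finger opening in cm, from 0 to 8.54. In form: [[[dx, dy, dz, yaw, fingers], ...]]. A call has 1 to 5 rows; each row shifts and turns the pose as measured when the row begins, along the tool's axes as they then stand; what a row does not reach is not made up. A row lasts 1/8 s, in which the tool goes at most 62.5 mm and 10.7 degrees, less where a joint would pass 70% of its speed; a pose out of reach is approached as far as the arm can. A call with a gripper value outside its range is refused whole. The fingers move at their own pace and stop on an object; "squeeze" is the grip in N (left out, the last holds). Time passes only in rows, so rows that do not move let the fingers close. It gives the time, the measured TCP pose, the force and the opening at its end, in the units of the state.
- r.observe(): the state, without advancing time (a new reading comes with each control period).
- vision.read_camera(name): name is "scene" or "top"; returns the picture (480x640x3 uint8, red, green, blue); there is no depth.
- vision.camera_info(name): a dict with "fx", "fy", "cx", "cy" (pixels), "world_to_cam" (4x4, takes a point from world to camera coordinates). Camera axes: x right, y down, z forward; pixel columns grow to the right and rows downward; lengths in m; the calibration is good to about 2 mm. A picture is of the moment at which its call begins. camera_info takes no time and is no camera call.
- r.close_job(): hands the job in, once; it reports no verdict.
The state is a dict: "time_s": time; "joints": joint angles; "qd": joint speeds; "joint_efforts": joint torques, N m; "eef_pos": TCP position; "eef_rot": TCP orientation; "force": force on the tool from outside, world axes, zero at the start; "moment": the same for the moment, N m; "grip_width": finger opening in m.
Only numpy, scipy, OpenCV 4.12 (cv2) and the standard library are available. Lean on these libraries where they do the work, as an engineer would, in place of code of your own. Each camera call takes 0.05 s, during which the arm holds its last target. There are 200 camera calls.

### The job

Push the round acrylic object cell along the worktop, through the gap between the iron clamp and the walnut mirror rack, until it rests wholly on the round green spot on the other side. Keep it flat on the worktop all the way: do not lift it or take it round the outside, and leave the copper tube, walnut ring and brass cap where they stand.

Things in the scene. Friction and masses are not known exactly. Their poses are not given: they have to be found in the camera images.
- cell: object cell: closed round puck, clear acrylic over a black base, coloured beads inside, 92 mm diameter, 28 mm high, about 0.16 kg, plain vertical side. Loose, slides on the worktop (about 1 N). Origin: centre of its underside, z up. Starts on either side of the gap, up to 35 mm off the gap's centre line; the green spot is on the other side.
- gap: fixed pair of obstacles forming the gap. Origin: on the worktop, midway between the facing sides. Its y axis runs through the gap (push along +y or -y, from the side where the cell starts), x across it. Gap 100 mm wide (faces at x = -50 and +50 mm), 44 mm long (y = -22 to +22 mm). Bolted down; may be brushed.
- clamp (a point): the dark cast-iron clamp on the gap's +x side, 50 mm high, 28 mm thick across the gap, with a foot and a knurled steel screw reaching out to x = +152 mm. This point: top of the clamp at x = +64 mm in the gap's frame.
- rack (a point): the walnut mirror rack on the gap's -x side: block 60 x 44 mm, 40 mm high, reaching to x = -110 mm, with three smoky glass mirror strips on edge, tops at 53 mm. This point: top of the block, at x = -80 mm in the gap's frame.
- spot: the set-down spot: a round green disc, 124 mm diameter with a small white centre dot, let in flush with the worktop (no step). Origin: its centre. 135 to 165 mm from the gap's origin along the gap's y axis, up to 30 mm off its centre line.
- tube: bystander: copper body tube standing upright, 96 mm diameter, 130 mm high, loose. Origin: centre of its underside.
- end_ring: bystander: flat walnut end ring, 92 mm outside diameter, 18 mm high, loose. Origin: centre of its underside.
- cap: bystander: brass eyepiece cap, 52 mm diameter, 24 mm high, loose. Origin: centre of its underside.
Not all that is in view belongs to the job. What is shaped like the cell but blue is not meant.

How it is judged:
On the way:
1. the cell is in the gap between clamp and rack, flat on the worktop (x of cell in the frame of gap between -0.01 and 0.01 m and y of cell in the frame of gap between -0.015 and 0.015 m and height (world z) of cell below 0.005 m and angle between cell's own z axis and vertical below 0.08 rad).
At the end, for the whole second after the job is handed in: The cell lies flat and still on the worktop with its whole underside on the green spot (centres within 16 mm), having come through the gap (horizontal distance between cell and spot below 0.016 m and height (world z) of cell below 0.005 m and angle between cell's own z axis and vertical below 0.05 rad and linear speed of cell below 0.01 m/s and angular speed of cell below 0.1 rad/s); the robot touches nothing.
It fails at once if the cell is lifted more than 8 mm off the worktop (height (world z) of cell above 0.008 m).
It fails at once if the cell is tipped more than about 14 degrees (angle between cell's own z axis and vertical above 0.25 rad).
It fails at once if the cell is taken past the fixture outside the gap (y of cell in the frame of gap between -0.02 and 0.02 m and not (x of cell in the frame of gap between -0.02 and 0.02 m)).
It fails at once if the copper tube, walnut ring or brass cap is shifted by more than 15 mm (distance of any of tube, end_ring, cap from where it was at the start of the episode above 0.015 m).
It also fails if it takes over 61 s, if anything falls off the work surface, if the arm or the gripper's body presses on something with over 40 N, if the wrist force passes 120 N, or if a joint passes its speed limit or range.

## Working session

There is one attempt and no reset: what is moved stays moved. The work goes in short steps, Python scripts to look and compute and a tool call to move; the robot and the scene stay as the last step left them, time stands still between calls to the robot, and variables do not carry over. Pictures are saved under pics/ and viewed, on a budget of 10 in all, crops included, one or two more only if the job needs it, and the job is handed in when it is done.

Besides the shell and the picture viewer there is one more tool, called after "Call:" in YAML: its name, and indented under it one key for each argument. send_rows: Moves the arm, as the interface text tells. Its arguments: {"type":"object","properties":{"plan":{"type":"array"},"squeeze":{"type":"number"}},"required":["plan"]}

```bash
mkdir -p pics; ls; python3 - <<'E'
from cell import r, vision
import cv2,numpy as np
for n in("scene","top"):
    im=vision.read_camera(n); cv2.imwrite(f"pics/{n}0.png",im[:,:,::-1])
    i=vision.camera_info(n); print(n,i["fx"],i["cx"],i["cy"],np.round(np.linalg.inv(i["world_to_cam"]),3).tolist())
s=r.observe();print(s["eef_pos"],s["eef_rot"],s["time_s"])
E
```

```text
pics
scene 482.0985729081212 320.258736362527 231.20378013536202 [[-0.683, 0.619, -0.389, 0.913], [0.731, 0.573, -0.37, 0.309], [-0.007, -0.537, -0.844, 0.798], [0.0, 0.0, 0.0, 1.0]]
top 488.8692382729011 318.81670976712877 249.55852712518956 [[0.017, -0.997, 0.08, 0.5], [-1.0, -0.017, 0.001, -0.043], [-0.0, -0.08, -0.997, 0.978], [0.0, 0.0, 0.0, 1.0]]
[0.1309368  0.53365763 0.23058049] [-3.14003894e+00 -2.17958411e-04  2.90085510e+00] 0.1
```

View pics/top0.png

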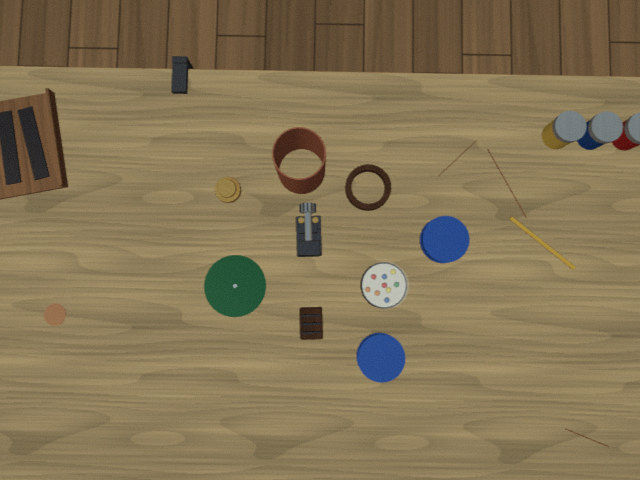

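View pics/scene0.png

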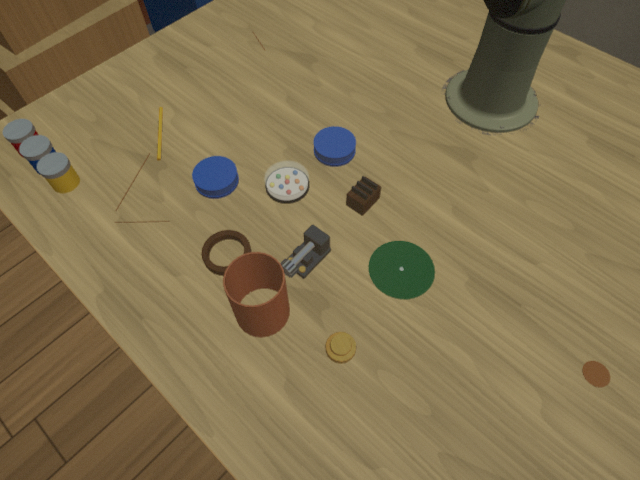

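The top view shows the cell, clear with beads, at (384,285). Possible mix-ups are the blue pucks at (445,240) and (381,358), and the ring at (368,188). Other positions: clamp (309,236), rack (311,323), spot (235,286), cap (228,190), tube (300,160). The push goes towards image-left, about +y in the world. I choose (384,285).

```bash
cat > h.py <<'E'
from cell import r, vision
import cv2,numpy as np
def ray(n,uv,z):
    i=vision.camera_info(n);T=np.linalg.inv(i["world_to_cam"])
    d=T[:3,:3]@[(uv[0]-i["cx"])/i["fx"],(uv[1]-i["cy"])/i["fy"],1]
    return (T[:3,3]+d*(z-T[2,3])/d[2])[:2]
def big(m,k=5):
    m=cv2.morphologyEx(m.astype(np.uint8),cv2.MORPH_CLOSE,np.ones((k,k)))
    c=max(cv2.findContours(m,cv2.RETR_EXTERNAL,cv2.CHAIN_APPROX_NONE)[0],key=cv2.contourArea)
    return c[:,0,:].astype(float)
def circ(p):  # least squares circle
    A=np.c_[2*p,np.ones(len(p))];s=np.linalg.lstsq(A,(p**2).sum(1),rcond=None)[0]
    return s[:2],np.sqrt(s[2]+s[:2]@s[:2])
E
python3 - <<'E'
from h import *
im=cv2.imread("pics/top0.png");hsv=cv2.cvtColor(im,cv2.COLOR_BGR2HSV);H,S,V=cv2.split(hsv)
P=lambda c,z:np.array([ray("top",q,z) for q in c])
g=big((H>60)&(H<90)&(S>120));print("spot",circ(P(g,0)))
roi=np.zeros_like(V,bool);roi[255:320,350:420]=1
c=big(roi&(S<60)&(V>130),9);print("cell white px",circ(c))
for z in(0,.014,.028):print(z,circ(P(c,z)))
for n,(y0,y1,x0,x1),z,lo in(("rack",(295,350,285,335),.04,80),("clamp",(212,265,285,335),.05,90)):
    m=np.zeros_like(V,bool);m[y0:y1,x0:x1]=1
    q=big(m&(V<lo),3);R=cv2.minAreaRect(q.astype(np.float32));b=cv2.boxPoints(R)
    print(n,R,P(b,z).round(4).tolist(),P(b,0).round(4).tolist())
a=cv2.resize(im[200:350,280:430],(600,600),interpolation=cv2.INTER_CUBIC);cv2.imwrite("pics/crop1.png",a)
E
```

```text
spot (array([0.50300411, 0.12553501]), np.float64(0.05914985220178996))
cell white px (array([384.95328885, 284.8308309 ]), np.float64(22.34605895936877))
0 (array([ 0.50957364, -0.17441051]), np.float64(0.0445432034587909))
0.014 (array([ 0.50943157, -0.17252499]), np.float64(0.04390570429240579))
0.028 (array([ 0.50928951, -0.17063946]), np.float64(0.043268205126019414))
rack ((311.0, 323.0), (32.0, 22.0), 90.0) [[0.4641, -0.0073], [0.4648, -0.0492], [0.4045, -0.0502], [0.4037, -0.0085]] [[0.4626, -0.0058], [0.4633, -0.0495], [0.4004, -0.0506], [0.3997, -0.007]]
clamp ((308.45819091796875, 235.87191772460938), (40.49075698852539, 24.538732528686523), 87.87889862060547) [[0.6373, 0.0045], [0.6399, -0.0424], [0.5622, -0.0466], [0.5597, 0.0001]] [[0.6447, 0.0071], [0.6474, -0.0424], [0.5656, -0.0468], [0.563, 0.0024]]
```

View pics/crop1.png

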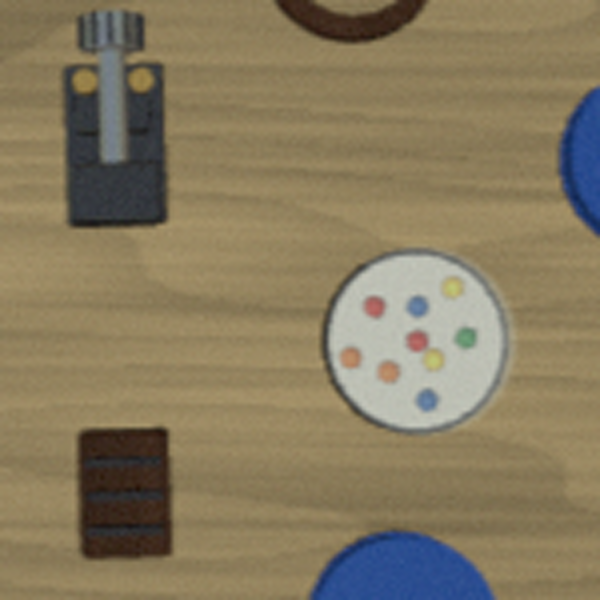

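The crop confirms the choice: clear puck with beads, dark base rim centred at top-image px (384.5,285), so the cell is at about (0.5095,-0.172). The gap centre is about (0.514,-0.0285) with +y tilted about 2–3°, and the facing sides measure 101 mm apart (100 expected). The spot is at (0.503,0.1255). The spot is 154 mm from the gap, inside the stated range. Moving now.

Call:
send_rows:
  plan:
    - [[-5, -3, 0, 0, 4], [-5, -3, 0, 0, 4], [-5, -3, 0, 0, 4], [-5, -3, 0, 0, 4], [-5, -3, 0, 0, 4]]

```text
time_s: 0.72
eef_pos: [0.341, 0.3256, 0.2288]
eef_rot: [-3.139, -0.001, 2.911]
force: [1.0, 0.4, -0.3]
grip_width: 0.0398
```

Call:
send_rows:
  plan:
    - [[-4.5, -3, 0, 0, 4], [-4.5, -3, 0, 0, 4], [0, 0, 0, 10.5, 4], [0, 0, 0, 10.5, 4], [0, 0, 0, 10.5, 4]]

```text
time_s: 1.35
eef_pos: [0.4194, 0.2389, 0.2273]
eef_rot: [-3.137, 0.0, 2.345]
force: [0.2, -0.3, 0.3]
grip_width: 0.04
```

Call:
send_rows:
  plan:
    - [[0, 0, 0, 10.5, 4], [0, 0, 0, 10.5, 4], [0, 0, 0, 10.5, 4], [0, 0, 0, 10.5, 4], [0, 0, 0, 0, 4]]

```text
time_s: 1.98
eef_pos: [0.4179, 0.2379, 0.2254]
eef_rot: [-3.134, 0.005, 1.598]
force: [-0.4, 0.4, -0.7]
grip_width: 0.0396
```

Call:
send_rows:
  plan:
    - [[-5.5, 1, 0, 0, 4], [-5.5, 1, 0, 0, 4], [-5.5, 1, 0, 0, 4], [-5.5, 1, 0, 0, 4], [-5.5, 1, 0, 0, 4]]

```text
time_s: 2.6
eef_pos: [0.4792, -0.0386, 0.2258]
eef_rot: [-3.134, 0.004, 1.626]
force: [1.2, 0.9, -0.6]
grip_width: 0.0399
```

Call:
send_rows:
  plan:
    - [[-5.5, 1, 0, 0, 4], [-5.5, 1, 0, 0, 4], [-5.5, 0.5, 0, 0, 4], [-4, 0, 0, 0, 4], [0, 0, 0, 0, 4]]

```text
time_s: 3.22
eef_pos: [0.5167, -0.2528, 0.2251]
eef_rot: [-3.135, 0.003, 1.637]
force: [0.2, 0.2, -0.7]
grip_width: 0.0397
```

Call:
send_rows:
  plan:
    - [[-0.7, -0.7, 5, 1.5, 4], [0, 0, 5, 0, 4], [0, 0, 5, 0, 4], [0, 0, 4, 0, 4], [0, 0, 0, 0, 4]]

```text
time_s: 3.85
eef_pos: [0.5092, -0.2575, 0.0311]
eef_rot: [-3.136, 0.002, 1.624]
force: [-0.5, 0.2, -0.2]
grip_width: 0.0401
```

```bash
python3 - <<'E'
from h import *
im=vision.read_camera("scene")[:,:,::-1];cv2.imwrite("pics/s2.png",cv2.resize(im[80:300,160:460],(800,587)))
s=r.observe();print(s["eef_pos"],s["eef_rot"])
E
```

```text
[ 0.51059655 -0.25843969  0.03301338] [-3.13870548  0.00425487  1.62414445]
```

View pics/s2.png

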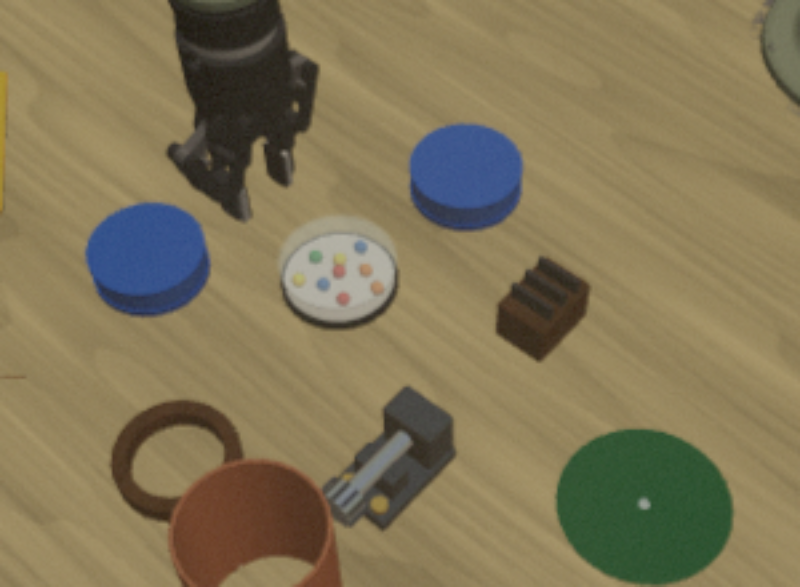

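Fingers are behind the cell, jaw axis across the push line, with both blue pucks clear. Lowering and starting the push.

Call:
send_rows:
  plan:
    - [[0, 0, 1.2, 0, 4], [0, 0, 0.8, 0, 4], [1.5, 0, 0, 0, 4], [1.5, 0, 0, 0, 4], [0, 0, 0, 0, 4]]

```text
time_s: 4.53
eef_pos: [0.5124, -0.2275, 0.017]
eef_rot: [3.137, 0.009, 1.627]
force: [-0.2, -0.8, -0.6]
grip_width: 0.04
```

```bash
cat >> h.py <<'E'
def look(name=None, box=(200,350,180,450)):
    rgb=vision.read_camera("top"); im=rgb[:,:,::-1].copy()
    H,S,V=cv2.split(cv2.cvtColor(im,cv2.COLOR_BGR2HSV))
    m=np.zeros_like(V,bool);m[240:330,190:420]=1
    c=big(m&(S<60)&(V>130),7);h=cv2.convexHull(c.astype(np.float32))[:,0,:].astype(float)
    C,R=circ(np.array([ray("top",q,.012) for q in h]))
    s=r.observe();p=s["eef_pos"];y=s["eef_rot"][2]
    d=C-p[:2];R2=np.array([[np.cos(y),np.sin(y)],[np.sin(y),-np.cos(y)]])
    print("t",round(s["time_s"],2),"cell",C.round(4),"R",R.round(4),"tcp",p.round(4),"yaw",y.round(3),"cell in tool",(R2@d).round(4),"spot in tool",(R2@(np.array([.503,.1255])-p[:2])).round(4),"F",np.round(s["force"],1))
    if name: y0,y1,x0,x1=box;cv2.imwrite(f"pics/{name}.png",cv2.resize(im[y0:y1,x0:x1],None,fx=2.9,fy=2.9,interpolation=cv2.INTER_CUBIC))
E
python3 -c "
from h import *
look('t3')"
```

```text
t 4.58 cell [ 0.5093 -0.1725] R 0.0452 tcp [ 0.5127 -0.2282  0.0171] yaw 1.627 cell in tool [ 0.0557 -0.0003] spot in tool [0.3537 0.0101] F [ 0.2 -0.1  0.4]
```

View pics/t3.png

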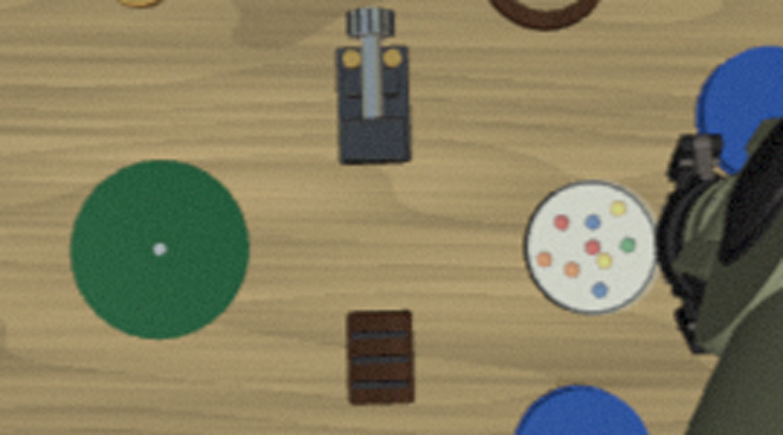

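Call:
send_rows:
  plan:
    - [[0, 0, 0.7, 0, 4], [1.3, 0.2, 0, 0, 4], [1.3, 0.25, 0, 0, 4], [1.3, 0.25, 0, 0, 4], [0, 0, 0, 0, 4]]

```text
time_s: 5.2
eef_pos: [0.5185, -0.1871, 0.0097]
eef_rot: [3.136, 0.011, 1.626]
force: [-0.6, -0.1, -0.7]
grip_width: 0.04
```

```bash
python3 -c "
from h import *
look()"
```

```text
t 5.25 cell [ 0.5162 -0.1353] R 0.0453 tcp [ 0.5186 -0.1877  0.0097] yaw 1.626 cell in tool [0.0524 0.0005] spot in tool [0.3135 0.0017] F [ 0.5 -0.1  0.5]
```

Call:
send_rows:
  plan:
    - [[1.3, 0.1, 0, 0, 4], [1.3, 0.1, 0, 0, 4], [1.3, 0.1, 0, 0, 4], [0, 0, 0, 0, 4]]

```text
time_s: 5.75
eef_pos: [0.5197, -0.1462, 0.0095]
eef_rot: [3.135, 0.012, 1.626]
force: [0.9, 0.3, 0.2]
grip_width: 0.0398
```

```bash
python3 -c "
from h import *
look('t4')"
```

```text
t 5.8 cell [ 0.5189 -0.0909] R 0.0436 tcp [ 0.5198 -0.1467  0.0096] yaw 1.625 cell in tool [0.0558 0.0021] spot in tool [ 0.2727 -0.002 ] F [-0.4 -1.2 -0.4]
```

View pics/t4.png

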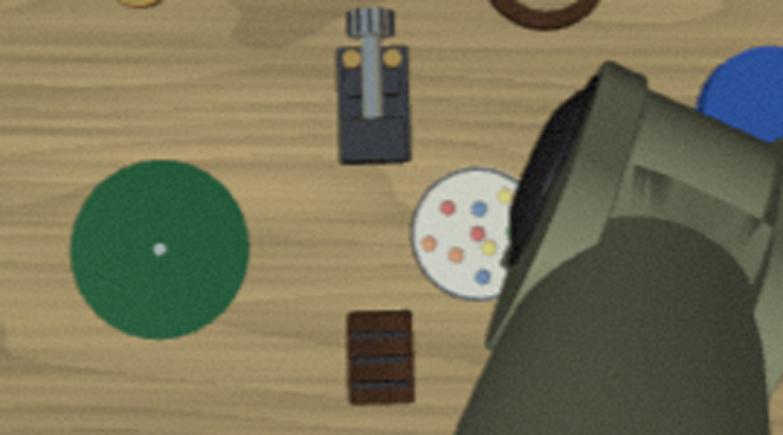

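The cell (centre at picture px (478,233)) is on the gap's mid-line and clear of both sides. It matches the prediction of 52 mm ahead of the TCP. Going straight on.

Call:
send_rows:
  plan:
    - [[1.2, 0, 0, 0, 4], [1.2, 0, 0, 0, 4], [1.2, 0, 0, 0, 4], [0, 0, 0, 0, 4]]

```text
time_s: 6.3
eef_pos: [0.5179, -0.1088, 0.0092]
eef_rot: [3.135, 0.013, 1.625]
force: [0.9, -0.9, 0.2]
grip_width: 0.0401
```

```bash
python3 - <<'E'
from h import *
look()
im=vision.read_camera("scene")[:,:,::-1];cv2.imwrite("pics/s5.png",cv2.resize(im[120:320,220:460],(720,600),interpolation=cv2.INTER_CUBIC))
E
```

```text
t 6.35 cell [ 0.5163 -0.0505] R 0.0424 tcp [ 0.518  -0.1092  0.0092] yaw 1.624 cell in tool [0.0587 0.0014] spot in tool [ 0.2352 -0.0025] F [ 0.1 -0.3  0.3]
```

View pics/s5.png

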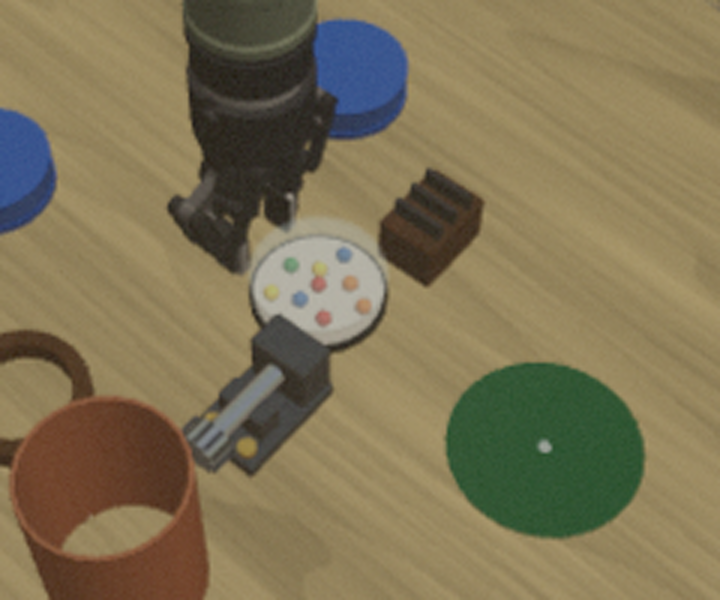

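The cell is entering the gap, still nested. The gripper's outer knuckles are wide, so I'm checking their height against the 50–53 mm obstacles.

```bash
python3 - <<'E'
from h import *
p=np.array([.518,-.109,.0092]);yaw=1.624;ex=np.array([np.cos(yaw),np.sin(yaw)]);ey=np.array([np.sin(yaw),-np.cos(yaw)])
for nm,u in (("Lknuckle",(180,215)),("Lknuckle low",(190,228)),("L mid",(215,255)),("Ltip",(240,272)),("Rknuckle",(333,100)),("Rknuckle low",(318,165)),("Rtip",(290,228))):
    uv=(220+u[0]/3,120+u[1]/3)
    a=ray("scene",uv,0);b=ray("scene",uv,.1)
    fa,fb=(a-p[:2])@ex,(b-p[:2])@ex
    for off in(0,.011):
        t=(off-fa)/(fb-fa);q=a+t*(b-a);print(nm,off,"z",round(t*.1,3),"lat",round((q-p[:2])@ey,3))
E
```

```text
Lknuckle 0 z 0.106 lat 0.064
Lknuckle 0.011 z 0.125 lat 0.074
Lknuckle low 0 z 0.086 lat 0.057
Lknuckle low 0.011 z 0.106 lat 0.067
L mid 0 z 0.037 lat 0.039
L mid 0.011 z 0.058 lat 0.049
Ltip 0 z -0.006 lat 0.017
Ltip 0.011 z 0.017 lat 0.028
Rknuckle 0 z 0.083 lat -0.081
Rknuckle 0.011 z 0.103 lat -0.067
Rknuckle low 0 z 0.03 lat -0.066
Rknuckle low 0.011 z 0.051 lat -0.052
Rtip 0 z -0.01 lat -0.036
Rtip 0.011 z 0.012 lat -0.023
```

Knuckles pass above the obstacles (z ≥ ~75 mm), but the finger backs at z≈50 mm sit about 45 mm from centre, which is tight in a 50 mm half-gap. I'll back off slightly, narrow to 2.4 cm, and continue.

Call:
send_rows:
  plan:
    - [[-1, 0, -0.3, 0, 4], [0, 0, 0, 0, 2.4], [0, 0, 0, 0, 2.4], [1.2, 0, 0, 0, 2.4], [0.8, 0, 0, 0, 2.4]]

```text
time_s: 7.02
eef_pos: [0.5175, -0.1008, 0.0122]
eef_rot: [3.135, 0.014, 1.621]
force: [0.2, -2.1, 0.8]
grip_width: 0.0245
```

```bash
python3 - <<'E'
from h import *
look()
E
```

```text
t 7.08 cell [ 0.5166 -0.0378] R 0.0404 tcp [ 0.5174 -0.0997  0.0121] yaw 1.622 cell in tool [0.0619 0.0024] spot in tool [ 0.2257 -0.0029] F [-0.2  1.4  0.1]
```

Call:
send_rows:
  plan:
    - [[1, 0, 0, 0, 2.4], [1, 0, 0, 0, 2.4], [0, 0, 0, 0, 2.4]]

```text
time_s: 7.45
eef_pos: [0.5163, -0.0774, 0.0119]
eef_rot: [3.135, 0.013, 1.623]
force: [1.1, 0.4, -0.2]
grip_width: 0.0239
```

```bash
cat >> h.py <<'E'
def scn(name=None):
    im=vision.read_camera("scene")[:,:,::-1].copy();H,S,V=cv2.split(cv2.cvtColor(im,cv2.COLOR_BGR2HSV))
    m=np.zeros_like(V,bool);m[150:320,270:450]=1
    c=big(m&(S<60)&(V>130),7);h=cv2.convexHull(c.astype(np.float32))[:,0,:].astype(float)
    print("scene cell",circ(np.array([ray("scene",q,.004) for q in h])))
    if name: cv2.imwrite(f"pics/{name}.png",cv2.resize(im[120:320,220:460],(720,600),interpolation=cv2.INTER_CUBIC))
E
python3 - <<'E'
from h import *
look();scn("s6")
E
```

```text
t 7.5 cell [ 0.5125 -0.0072] R 0.0366 tcp [ 0.5163 -0.0777  0.0119] yaw 1.623 cell in tool [ 0.0707 -0.0001] spot in tool [ 0.2036 -0.0027] F [ 0.3 -0.1 -0.7]
scene cell (array([ 0.50656791, -0.02744389]), np.float64(0.04822376622617309))
```

View pics/s6.png

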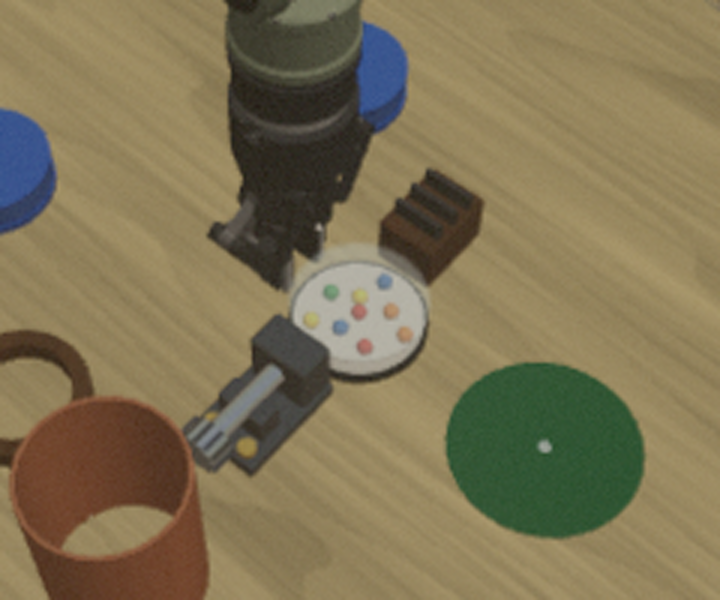

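The cell is in the gap (about 5 mm from its centre), flat, with the fingers nested. Pushing on in small steps and watching the force.

Call:
send_rows:
  plan:
    - [[1, 0, 0, 0, 2.4], [1, 0, 0, 0, 2.4], [1, 0, 0, 0, 2.4], [0, 0, 0, 0, 2.4]]

```text
time_s: 8.05
eef_pos: [0.515, -0.0467, 0.0117]
eef_rot: [3.134, 0.014, 1.622]
force: [-0.6, -0.0, -0.1]
grip_width: 0.0242
```

Call:
send_rows:
  plan:
    - [[1, 0, 0, 0, 2.4], [1, 0, 0, 0, 2.4], [1, 0, 0, 0, 2.4], [0, 0, 0, 0, 2.4]]

```text
time_s: 8.55
eef_pos: [0.5133, -0.0145, 0.0112]
eef_rot: [3.134, 0.014, 1.622]
force: [0.7, -0.4, 0.8]
grip_width: 0.0237
```

```bash
python3 - <<'E'
from h import *
look();scn("s7")
E
```

```text
t 8.6 cell [0.4667 0.1084] R 0.0213 tcp [ 0.5134 -0.0148  0.0112] yaw 1.622 cell in tool [ 0.1254 -0.0403] spot in tool [ 0.1407 -0.0032] F [-0.5 -0.3 -0.1]
scene cell (array([0.50242753, 0.03630483]), np.float64(0.04817426141836164))
```

View pics/s7.png

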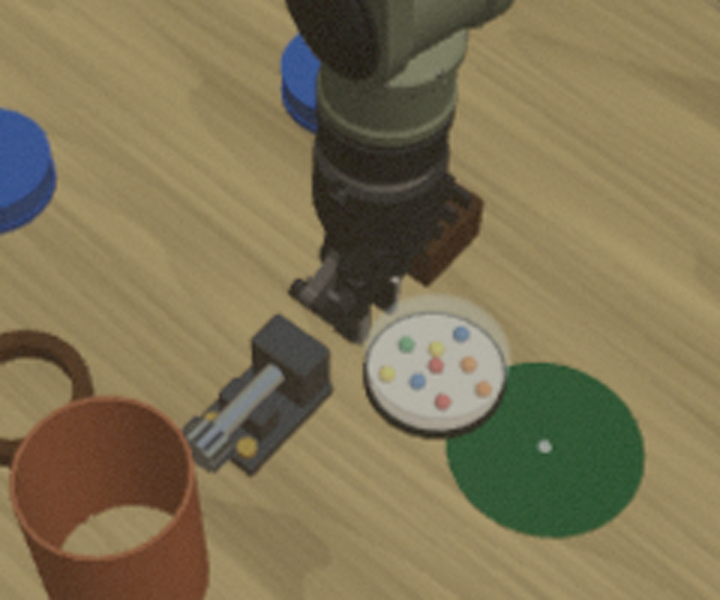

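The cell is through the gap and on the near edge of the spot. Scene image: white-dot px (545,447), cell centre about (436,370). About 85 mm remain, with about 3 mm to the tool's -y.

Call:
send_rows:
  plan:
    - [[1, -0.05, 0, 0, 2.4], [1, -0.05, 0, 0, 2.4], [1, -0.05, 0, 0, 2.4], [0, 0, 0, 0, 2.4]]

```text
time_s: 9.15
eef_pos: [0.5104, 0.0162, 0.0108]
eef_rot: [3.134, 0.015, 1.621]
force: [-0.3, 0.6, -0.6]
grip_width: 0.0239
```

Call:
send_rows:
  plan:
    - [[1, -0.05, 0, 0, 2.4], [1, -0.05, 0, 0, 2.4], [1, -0.05, 0, 0, 2.4], [0, 0, 0, 0, 2.4]]

```text
time_s: 9.65
eef_pos: [0.5071, 0.0483, 0.0103]
eef_rot: [3.134, 0.015, 1.621]
force: [0.2, -1.0, -0.1]
grip_width: 0.0242
```

```bash
python3 - <<'E'
from h import *
look();scn("s8")
E
```

```text
t 9.7 cell [0.4403 0.0821] R 0.0199 tcp [0.5072 0.048  0.0103] yaw 1.62 cell in tool [ 0.0374 -0.0651] spot in tool [ 0.0776 -0.0003] F [ 0.3 -0.2  0. ]
scene cell (array([0.49636452, 0.09731608]), np.float64(0.04975041178783084))
```

View pics/s8.png

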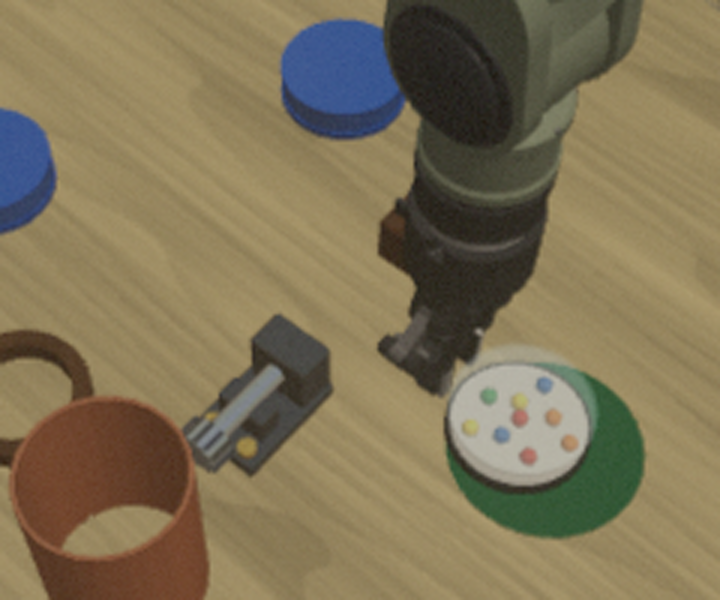

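Call:
send_rows:
  plan:
    - [[0.8, 0, 0, 0, 2.4], [0.8, 0, 0, 0, 2.4], [0.5, 0, 0, 0, 2.4], [0, 0, 0, 0, 2.4], [-1, 0, 0, 0, 2.4]]

```text
time_s: 10.38
eef_pos: [0.5066, 0.0597, 0.0101]
eef_rot: [3.134, 0.016, 1.621]
force: [-0.0, -0.0, -0.3]
grip_width: 0.024
```

Call:
send_rows:
  plan:
    - [[-1.5, 0, 0, 0, 2.4], [0, 0, -4, 0, 2.4], [0, 0, -5, 0, 2.4], [0, 0, -5, 0, 2.4], [0, 0, -5, 0, 2.4]]

```text
time_s: 11.0
eef_pos: [0.5024, 0.0415, 0.201]
eef_rot: [-3.138, 0.015, 1.615]
force: [-0.0, -0.0, 0.3]
grip_width: 0.0242
```

Call:
send_rows:
  plan:
    - [[-5.5, 0, 0, 0, 2.4], [-5.5, 0, 0, 0, 2.4], [-5.5, 0, 0, 0, 2.4], [-5.5, 0, 0, 0, 2.4], [-5.5, 0, 0, 0, 2.4]]

```text
time_s: 11.62
eef_pos: [0.517, -0.2433, 0.2114]
eef_rot: [3.133, 0.016, 1.618]
force: [1.7, 0.6, 0.0]
grip_width: 0.0238
```

```bash
python3 - <<'E'
from h import *
look("t9")
E
```

```text
t 11.68 cell [0.504  0.1269] R 0.0442 tcp [ 0.5173 -0.2508  0.2115] yaw 1.612 cell in tool [0.3779 0.0021] spot in tool [0.3766 0.001 ] F [ 2.3 -6.4 -0.1]
```

View pics/t9.png

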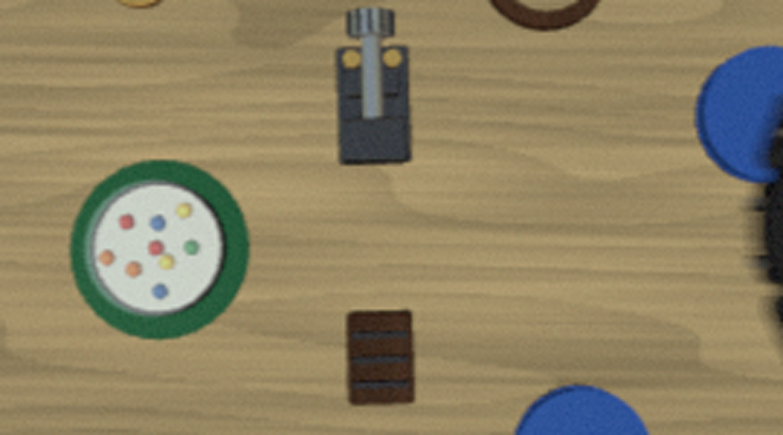

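The cell (px (158,247) in the crop) sits centred on the spot, about 2 mm off, and the bystanders look unmoved. Letting the arm settle, then handing in.

Call:
send_rows:
  plan:
    - [[0, 0, 0, 0, 2.4], [0, 0, 0, 0, 2.4]]

```text
time_s: 11.92
eef_pos: [0.5156, -0.2532, 0.2108]
eef_rot: [3.134, 0.021, 1.607]
force: [-0.1, 0.4, 0.3]
grip_width: 0.0241
```

```bash
python3 -c "
from h import *
look()
r.close_job()"
```

```text
t 11.97 cell [0.5035 0.1269] R 0.0443 tcp [ 0.5157 -0.2527  0.2108] yaw 1.608 cell in tool [0.3798 0.0018] spot in tool [0.3784 0.0012] F [-0.4 -0.   0.1]
the job is handed in; nothing more can be done
```

I pushed the cell through the gap along its mid-line with two narrowed fingers, then backed off and raised the arm clear. The job was handed in at about 12 s of the 61 s allowed.

- **Final position:** the last top view puts the cell at (0.5035, 0.1269) and the spot at (0.503, 0.1255). That is about 1.5 mm apart, against the 16 mm allowed. Contact force is about zero.
- **Bystanders:** the tube, ring and cap looked unmoved in the pictures. I did not measure their positions.
- **Disagreement during the push:** the automatic cell fits were biased. In the top view the arm hid part of the cell; in the scene view the clear wall likely shifted the fit by about 10 mm. While it was hidden I relied on the tool-to-cell offset of 52–55 mm, and the clear final view agreed with that offset.
- **Clearance in the gap:** partway through, the fingers looked tight against the gap sides, so I narrowed them from 4 to 2.4 cm before going on.

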